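# Clear the filling station and hover its rest plate over the screw holes

### The arm

A 6-joint arm with a two-finger parallel gripper is mounted at the origin on the work surface. World frame = base frame: x ahead of the robot, y to its left, z up, the work surface at z = 0. Lengths are in m, angles in degrees, forces in N, time in s.
With the tool pointing down it reaches from about 0.35 to 0.875 m from the base axis. Payload 4.2 kg.
Tool frame: the origin (TCP) lies midway between the tips of the shut fingers; the grasp point (between the pads) lies 19 mm behind it; y points along the fingers, z is the direction in which the jaws open and shut, and the axes are right-handed (so a half turn about y gives the same grasp; the last joint's range is limited). The gripper opens to 87 mm and grips with 3 to 60 N. Pads are 19 mm wide; open, the fingers measure 117 mm over their backs; the gripper's body (75 mm by 190 mm) begins 51 mm behind the grasp point.
Start: joints at [85.119, 22.042, 0.453, 0, -68.411, -14.817], TCP at [0.211, 0.588, 0.223] pointing down, gripper open.
Joint ranges: [-179.83, 179.83], [-69.29, 118.12], [-61.27, 80.66], [-181.25, 117.63], [-171.15, -9.14], [-177.46, 177.46]. Speed limits (degrees/s): [159.86, 159.86, 180, 180, 180, 180].

### API

Orientations are given as [roll, pitch, yaw] about the fixed x, y, z axes, in that order (R = Rz(yaw) Ry(pitch) Rx(roll)).
In Python, from workcell import env gives the robot as it stands. The module is installed in compiled form; this text tells all that it offers. Calls block until the motion is done:
- env.goto(position, orientation): joint-space move of the TCP to a pose.
- env.move_straight(position, rotation=None, rate=0.15, force_limit=None): straight line of the TCP; rotation=None keeps the orientation; rate is the mean speed in m/s. With force_limit (N) it stops when the force on the tool has changed by that much, and returns True; else False.
- env.set_joints(angles): joint-space move.
- env.gripper_to(opening, grasp_force=None): opening from 0.0 (shut) to 1.0 (fully open); grasp_force is the grip in N (None keeps the last); returns when the fingers have stopped.
- env.dwell(seconds).
- env.inverse_kinematics(position, orientation): joint angles nearest the present ones, or None.
- env.read_state(): the state.
- env.grab_frame(name): name is "scene" or "side" or "wrist"; returns a dict with "image" (400x640x3 uint8, blue, green, red), "fx", "fy", "cx", "cy" (pixels), "position" and "orientation" of the camera in the world. Camera axes: x right, y up, looking along -z (the intrinsics and any distortion apply to the point x, -y, -z); pixel columns grow to the right and rows downward; lengths in m; the calibration is good to about 2 mm. The wrist camera is an equidistant fisheye: a pixel r from the principal point sees the ray r / f radians off the axis. A picture is of the moment at which its call begins. There is no depth.
A pose or a line that the arm cannot do raises env.Unreachable and nothing moves.
- env.close_job(): hands the job in, once; it reports no verdict.
Trained networks look in a picture, given as the dict that the camera call returned (one of the last four; its "shot" number tells which), for a name from the list of things; names that differ only in an ending like _2 or _b are one class to them, and where a whole thing is asked for, a point or a joint stands for the part that bears it (a point fixed in the world has none). Each returns a list of dicts, best first, with "score" (0 to 1); they miss things now and then, are a little off and sometimes report something else, mostly with a low value. They report only what shows in the picture. A call takes as long as a camera call. They do not tell look-alikes from the thing itself.
- env.search_frame(picture, thing): "xyz" ([x, y, z] in m, in world coordinates, good to about 4 mm: the middle of the surface that is visible of it).
- env.trace(picture, thing): "mask" (400x640 bool, what is visible of it).
The state is a dict: "clock": time; "joint_positions": joint angles; "qvel": joint speeds; "joint_torque": joint torques, N m; "position": TCP position; "tool_rot": TCP orientation; "force": force on the tool from outside, world axes, zero at the start; "wrist_torque": the same for the moment, N m; "opening": opening from 0.0 (shut) to 1.0 (fully open).
Only numpy, scipy, OpenCV 4.12 (cv2) and the standard library are available. Lean on these libraries where they do the work, as an engineer would, in place of code of your own. Each camera call takes 0.05 s, during which the arm holds its last target.

### The job

Take the finished miniature bottle off the filling station and set it down standing upright, not dropped, in the free part of the yellow tote. Then pick up the white bottle rest plate by its black bar and hold it level about 20 mm above the station's grey block, its four holes lined up over the block's four threaded holes (either way round) so that the screws could go in, without letting it touch the station. Finish while still holding the plate there, and leave the other bottles and the screwdriver alone.

Things in the scene. Friction and masses are not known exactly. Their poses are not given: they have to be found in the camera images.
- mini_mid (a point): The finished miniature bottle that stands on the station: 115 mm tall, straight round body 42 mm in diameter up to 74 mm, then a shoulder and a neck with a black cap of 25 mm diameter; green glass with a white label, 0.10 to 0.16 kg. This point is on its axis, 57.5 mm above its foot; z is up along the axis.
- mini: The same bottle; its origin is the centre of its foot.
- tote: Yellow open tote, fixed: outside 250 mm (its x) by 170 mm (its y), 60 mm tall, walls and floor 4 mm thick. Origin at the centre of its underside, on the table; x along its long side, towards the free end. Two packed bottles stand at its -x end, 85 mm from the centre and 40 mm either side of its middle line.
- tote_free (a point): Point on the tote's inner floor (4 mm above the table) in the free part, 45 mm from the tote's centre towards its +x end, on the middle line: a good spot for the bottle. Axes as the tote's.
- station: The filling station, fixed: a black catch tray 220 x 160 mm with a 14 mm rim, in its middle a grey block 140 mm (x) by 90 mm (y) whose top is 33 mm above the table. Origin at the centre of the tray's underside, on the table.
- station_top (a point): Centre of the top of the station's grey block, 33 mm above the table; x along the block's long side, z up.
- plate_grip (a point): Centre of the rest plate's black bar, 30 mm above the plate's underside. The bar is 16 mm thick (plate's y), 60 mm long (plate's x) and rises from the plate's top face (10 mm above the underside) to 46 mm above the underside; it is the grip, over the plate's centre of mass. x along the plate's long side, z up.
- plate_under (a point): Centre of the underside of the rest plate; axes as above. The plate starts lying flat on the table.
- plate: The loose bottle rest plate: white plastic 130 mm (x) by 80 mm (y), 10 mm thick, with four 13 mm through holes and a black bar in the middle; 0.19 to 0.33 kg. The hole pattern looks the same after a half turn, so either way round fits. Origin at the centre of its underside.
- packed_a_mid (a point): Middle (57.5 mm above its foot) of a bottle like the one on the station, already packed in the tote; leave it alone.
- packed_b_mid (a point): The same for the second packed bottle; leave it alone.
- cleaner: White cleaner bottle, 64 mm in diameter, 150 mm tall, standing beyond the work; origin under its centre. Leave it alone.
- driver: Screwdriver lying beyond the work, about along the table's y; origin under it. Leave it alone.
- station_hole0 (a point): Mouth of a threaded hole (8 mm) in the top of the station's block, 50 mm along x and 28 mm along y from the block's centre, at its -x, -y corner.
- plate_hole0 (a point): Centre, at the underside, of a 13 mm through hole in the plate, 50 mm along x and 28 mm along y from the plate's centre, at its -x, -y corner.
- station_hole1 (a point): Mouth of a threaded hole (8 mm) in the top of the station's block, 50 mm along x and 28 mm along y from the block's centre, at its -x, +y corner.
- plate_hole1 (a point): Centre, at the underside, of a 13 mm through hole in the plate, 50 mm along x and 28 mm along y from the plate's centre, at its -x, +y corner.
- station_hole2 (a point): Mouth of a threaded hole (8 mm) in the top of the station's block, 50 mm along x and 28 mm along y from the block's centre, at its +x, -y corner.
- plate_hole2 (a point): Centre, at the underside, of a 13 mm through hole in the plate, 50 mm along x and 28 mm along y from the plate's centre, at its +x, -y corner.
- station_hole3 (a point): Mouth of a threaded hole (8 mm) in the top of the station's block, 50 mm along x and 28 mm along y from the block's centre, at its +x, +y corner.
- plate_hole3 (a point): Centre, at the underside, of a 13 mm through hole in the plate, 50 mm along x and 28 mm along y from the plate's centre, at its +x, +y corner.
There are look-alikes about, which are no part of the job. Leave any green, orange or red look-alike of the plate alone.

How it is judged:
By the outcome, as a careful person would: the job done as asked, in the order asked, and still so for the second after the job is handed in, while the arm keeps its last pose, push and grip.
It also fails if it takes over 56 s, if anything falls off the work surface, if the arm or the gripper's body presses on something with over 40 N, if the wrist force passes 120 N, or if a joint passes its speed limit or range.

## Working session

There is one attempt and no reset: what is moved stays moved. The work goes in short steps, each a Python script; the robot and the scene stay as the last script left them, time stands still between calls to the robot, and variables do not carry over. Pictures are saved under pics/ and viewed, and the job is handed in when it is done.

```bash
mkdir -p pics; ls
python3 - <<'E'
from workcell import env
import cv2,numpy as np
print(env.read_state())
for n in ["scene","side","wrist"]:
    p=env.grab_frame(n); cv2.imwrite(f"pics/{n}0.png",p["image"])
    print(n,{k:v for k,v in p.items() if k!="image"})
    for t in ["mini","tote","station","plate","plate_grip","station_top","tote_free"]:
        try:
            r=env.search_frame(p,t); print(t,[(np.round(q["xyz"],3).tolist(),round(q["score"],2)) for q in r])
        except Exception as e: print(t,e)
print(env.read_state()["clock"])
E
```

```text
pics
{'clock': 0.0, 'joint_positions': array([ 8.51208292e+01,  2.20909922e+01,  3.79973906e-01, -2.67073446e-02,
       -6.84122984e+01, -1.48183268e+01]), 'qvel': array([-0.00796779,  0.04410737, -0.08196834, -0.01407264,  0.00401018,
       -0.0333078 ]), 'joint_torque': array([ 1.23739712e-03, -3.90663278e+01,  1.87404817e+01,  4.21972185e+00,
        1.09983326e-02, -1.94072381e-04]), 'position': array([0.2104308 , 0.58786993, 0.22146442]), 'tool_rot': array([-8.98744366e+01,  7.55185103e-03,  1.60292658e+02]), 'force': array([ 0.00208519,  0.34593599, -0.95630495]), 'wrist_torque': array([0.01204062, 0.00436254, 0.0403261 ]), 'opening': 1.0018502484198144}
scene {'fx': 462.8847084267549, 'fy': 462.8847084267549, 'cx': 321.12371046622246, 'cy': 193.5963222577268, 'position': array([ 1.4936451 , -0.12603454,  1.16811376]), 'orientation': array([41.92292278,  0.67815721, 84.53806627]), 'shot': 1}
mini [([0.514, 0.03, 0.099], 0.62), ([0.529, -0.286, 0.012], 0.49)]
tote [([0.51, 0.315, 0.011], 0.74)]
station [([0.536, 0.015, 0.0], 0.98), ([0.511, 0.317, 0.01], 0.33)]
plate [([0.712,
[... 869 characters left out ...]
 -0.266, 0.012], 0.8), ([0.542, -0.505, 0.011], 0.72), ([0.515, -0.303, 0.009], 0.6)]
plate_grip [([0.306, -0.288, 0.011], 0.89), ([0.538, -0.505, 0.008], 0.8), ([0.514, -0.3, 0.007], 0.74)]
station_top [([0.506, -0.0, 0.006], 0.98)]
tote_free [([0.511, 0.324, 0.018], 0.71), ([0.516, -0.302, 0.009], 0.48)]
wrist {'fx': 309.70691628693146, 'fy': 309.70691628693146, 'cx': 320.90462797958577, 'cy': 200.56789555744666, 'position': array([0.28526409, 0.56132799, 0.38473084]), 'orientation': array([-1.67126645e+01, -2.41743868e-02, -1.09707983e+02]), 'shot': 3}
mini []
tote [([0.357, 0.368, 0.025], 0.6)]
station []
plate []
plate_grip []
station_top []
tote_free [([0.359, 0.369, 0.034], 0.94)]
1.2
```

View pics/scene0.png

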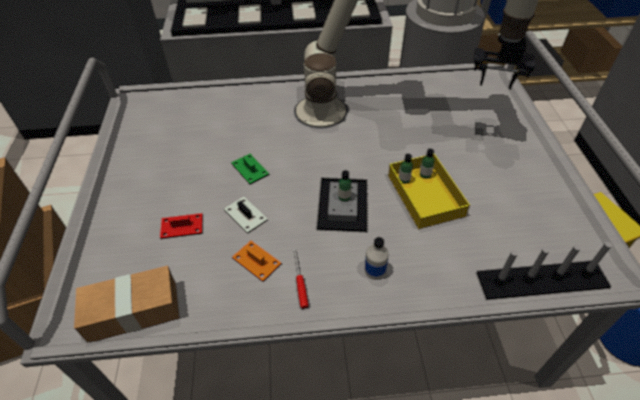

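View pics/side0.png

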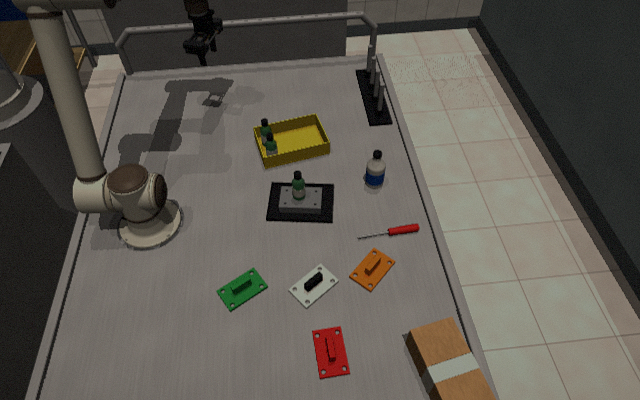

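View pics/wrist0.png

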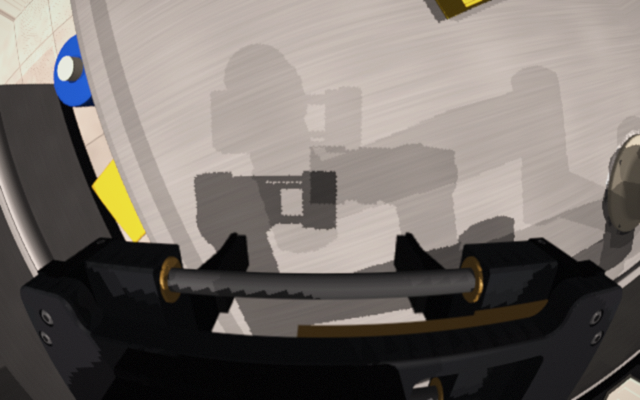

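```bash
cat > h.py <<'E'
import numpy as np,cv2
from scipy.spatial.transform import Rotation as R
def cam(p):
    return np.array(p["position"]),R.from_euler('xyz',p["orientation"],degrees=True).as_matrix()
def proj(p,X,fish=False):
    t,M=cam(p); c=(np.atleast_2d(X)-t)@M; v=c*[1,-1,-1]
    if fish:
        r=np.hypot(v[:,0],v[:,1]); th=np.arctan2(r,v[:,2]); s=np.where(r>1e-9,th/r,1)
        return np.c_[p["cx"]+p["fx"]*v[:,0]*s,p["cy"]+p["fy"]*v[:,1]*s]
    return np.c_[p["cx"]+p["fx"]*v[:,0]/v[:,2],p["cy"]+p["fy"]*v[:,1]/v[:,2]]
def back(p,uv,z,fish=False):
    t,M=cam(p); uv=np.atleast_2d(uv).astype(float)
    d=(uv-[p["cx"],p["cy"]])/p["fx"]
    if fish:
        r=np.linalg.norm(d,axis=1,keepdims=True); s=np.where(r>1e-9,np.sin(r)/r,1)
        v=np.c_[d*s,np.cos(r)]
    else: v=np.c_[d,np.ones(len(d))]
    w=(v*[1,-1,-1])@M.T
    k=(z-t[2])/w[:,2:]
    return t+w*k
E
python3 - <<'E'
from h import *
S=dict(fx=462.8847,cx=321.1237,cy=193.5963,position=[1.4936451,-0.12603454,1.16811376],orientation=[41.92292278,0.67815721,84.53806627])
D=dict(fx=450.9726,cx=316.3687,cy=200.947,position=[0.48120511,-0.93764173,1.20685851],orientation=[38.76038792,1.00401253,-5.9031414])
for p in (S,D):p["fy"]=p["fx"]
T=[[0,0,0],[.2104,.5879,.2215],[0.2104,.5879,.2215+.07]]
for n,p in (("scene",S),("side",D)):
    q=proj(p,T); print(n,q.round(1))
    im=cv2.imread(f"pics/{n}0.png")
    a=[]
    for (u,v) in q[:2]:
        u,v=int(u),int(v); c=im[max(0,v-50):v+50,max(0,u-50):u+50].copy()
        c=cv2.resize(cv2.copyMakeBorder(c,max(0,50-v),0,0,0,0),(390,390))
        cv2.drawMarker(c,(195,195),(0,0,255),0,15,1); a.append(c)
    cv2.imwrite(f"pics/chk_{n}.png",np.hstack(a))
E
```

```text
scene [[320.4 110.8]
 [494.8  85.5]
 [500.4  67.8]]
side [[150.  222.9]
 [208.3  58.2]
 [204.4  41.6]]
```

```bash
python3 -c "
import cv2,numpy as np
cv2.imwrite('pics/chk.png',cv2.resize(np.vstack([cv2.imread('pics/chk_scene.png'),cv2.imread('pics/chk_side.png')]),(600,600)))"
```

```text
(no output)
```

View pics/chk.png

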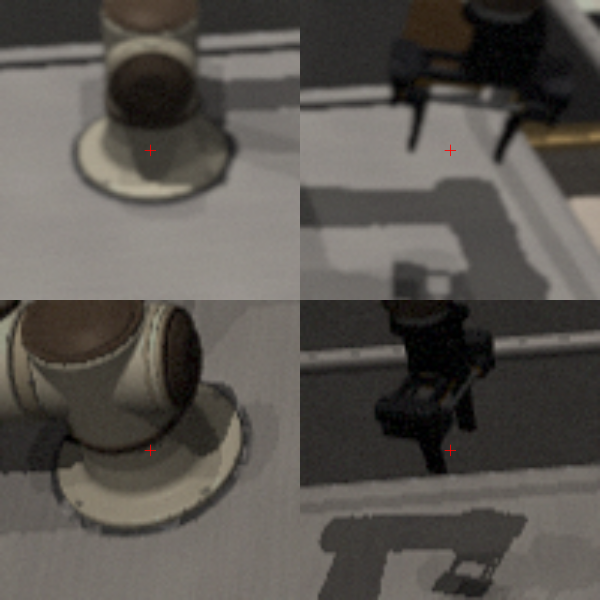

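Run:
```python
from workcell import env
from h import *
import pickle
env.goto([0.50,0.15,0.32],[-90,0,180])
env.dwell(0.3)
out=[]
for n in ["wrist","side","scene"]:
    p=env.grab_frame(n); cv2.imwrite(f"pics/{n}1.png",p["image"]); out.append(p)
pickle.dump(out,open("shot1.pkl","wb"))
p=out[0];print(p["position"],p["orientation"])
for p,n in zip(out,["wrist","side","scene"]):
    for t in ["mini","tote","station","packed_a_mid"] :
        print(n,t,[(np.round(q["xyz"],3).tolist(),round(q["score"],2)) for q in env.search_frame(p,t)])
s=env.read_state();print(s["clock"],s["position"],s["tool_rot"],s["joint_positions"])
```

```text
[0.57922739 0.15002333 0.48198541] [-1.67321621e+01 -2.18815705e-02 -8.99688346e+01]
wrist mini [([0.507, 0.041, 0.113], 0.91)]
wrist tote [([0.738, 0.092, 0.035], 0.73), ([0.508, 0.318, 0.004], 0.69), ([0.524, 0.042, 0.002], 0.47)]
wrist station [([0.522, 0.038, 0.003], 0.85)]
wrist packed_a_mid [([0.428, 0.246, 0.08], 0.85), ([0.52, -0.287, 0.014], 0.61)]
side mini [([0.498, 0.02, 0.1], 0.84)]
side tote [([0.509, 0.326, 0.02], 0.75), ([0.501, 0.016, 0.102], 0.55)]
side station [([0.51, 0.323, 0.018], 0.71), ([0.509, 0.002, 0.004], 0.56), ([0.516, -0.303, 0.008], 0.38)]
side packed_a_mid [([0.418, 0.239, 0.083], 0.8), ([0.505, 0.005, 0.01], 0.72)]
scene mini [([0.515, 0.032, 0.099], 0.64)]
scene tote [([0.508, 0.316, 0.008], 0.86), ([0.414, 0.325, 0.069], 0.63)]
scene station [([0.537, 0.017, -0.001], 0.74)]
scene packed_a_mid [([0.435, 0.242, 0.068], 0.54)]
4.1833 [0.50000123 0.14997065 0.32000232] [-8.99997829e+01 -9.47248395e-04  1.79996817e+02] [ 3.45217902e+01  8.69810042e+00 -3.97496834e+00 -3.66974934e-04
 -7.73278347e+01  5.54751069e+01]
```

View pics/wrist1.png

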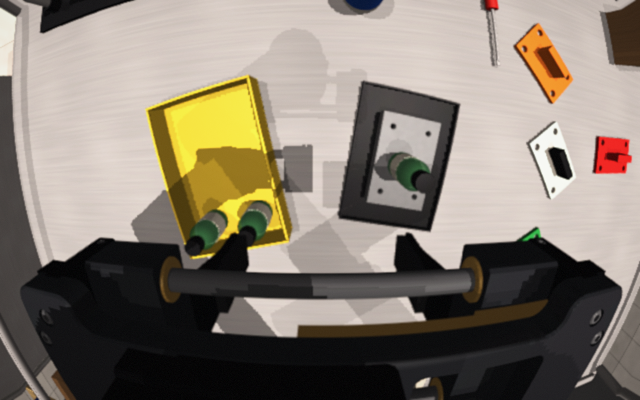

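View pics/side1.png

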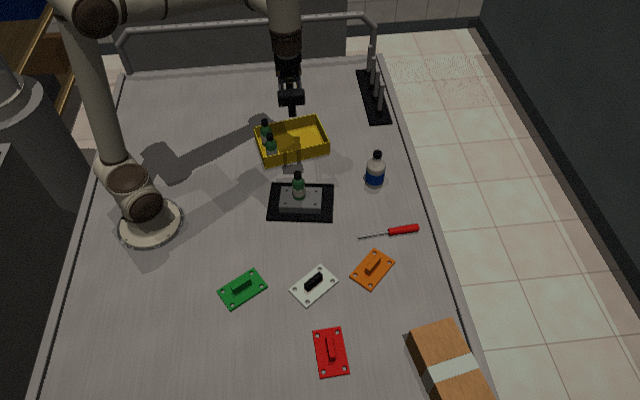

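Run:
```python
import cv2,numpy as np
im=cv2.imread("pics/wrist1.png")
def crop(im,x,y,w,h,k,f):
    c=cv2.resize(im[y:y+h,x:x+w],None,fx=k,fy=k,interpolation=cv2.INTER_CUBIC)
    for i in range(0,w,20):
        cv2.putText(c,str(x+i),(i*k,10),0,.35,(0,0,255),1); cv2.line(c,(i*k,12),(i*k,18),(0,0,255),1)
    for i in range(20,h,20):
        cv2.putText(c,str(y+i),(0,i*k+4),0,.35,(0,0,255),1)
    cv2.imwrite(f,c)
crop(im,330,75,140,110*1+50,4,"pics/c1.png") if 0 else crop(im,330,75,145,160,3,"pics/c1.png")
crop(im,140,65,160,195,3,"pics/c2.png")
s=cv2.imread("pics/side1.png")
crop(s,240,110,110,120,5,"pics/c3.png")
```

```text
(no output)
```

View pics/c1.png

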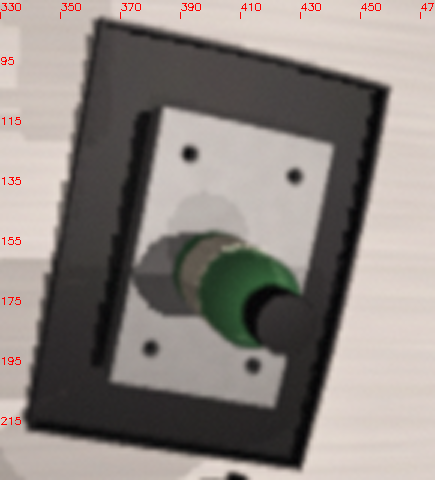

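View pics/c2.png

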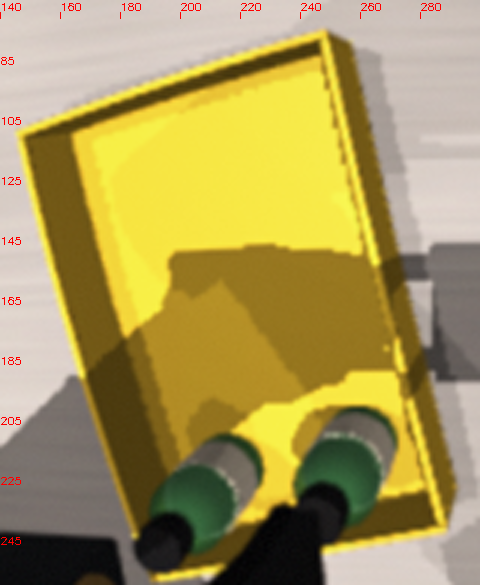

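View pics/c3.png

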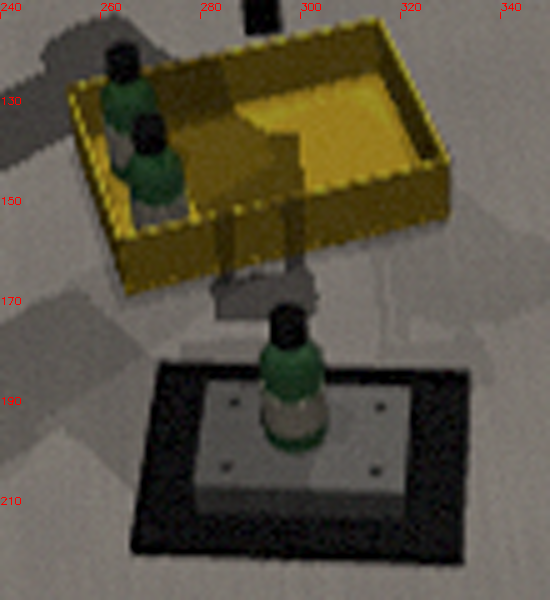

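```bash
cat > g.py <<'E'
from h import *
import pickle
from scipy.optimize import least_squares
def fit(p,uv,model,z,fish):
    # model local xy; returns x,y,yaw + resid
    P=back(p,uv,z,fish)[:,:2]; M=np.array(model)
    c=P.mean(0); m=M.mean(0)
    H=(M-m).T@(P-c); a=np.arctan2(H[0,1]-H[1,0],H[0,0]+H[1,1])
    Rm=np.array([[np.cos(a),-np.sin(a)],[np.sin(a),np.cos(a)]])
    t=c-Rm@m; res=P-(M@Rm.T+t)
    return t,np.degrees(a),np.round(res*1000,1)
E
python3 - <<'E'
from g import *
w,s,sc=pickle.load(open("shot1.pkl","rb"))
# world x up in wrist image, world y left
H=[[50,28],[50,-28],[-50,28],[-50,-28]]; H=np.array(H)/1000
print("st holes w",*fit(w,[(393.3,126),(428.3,133.7),(380.3,191),(414.3,197)],H,.033,True))
print("st tray w",*fit(w,[(362.3,81),(459.7,104.3),(430,231),(339,217.7)],np.array([[110,80],[110,-80],[-110,-80],[-110,80]])/1e3,.014,True))
print("tote w",*fit(w,[(146.7,109),(248.3,75.7),(289.3,241),(190,257.7)],np.array([[125,85],[125,-85],[-125,-85],[-125,85]])/1e3,.06,True))
print("st holes s",*fit(s,[(316,191.4),(315.2,204.2),(287,190.4),(285,203.2)],H,.033,False))
print("tote s",*fit(s,np.array([(378,18),(447,162),(122,237),(72,88)])/5+[240,110],np.array([[125,85],[125,-85],[-125,-85],[-125,85]])/1e3,.06,False))
print("st tray s",*fit(s,np.array([(469,371),(462,562),(133,552),(160,363)])/5+[240,110],np.array([[110,80],[110,-80],[-110,-80],[-110,80]])/1e3,.014,False))
print("cap w",back(w,(425,182),.148,True), "cap s",back(s,(297.5,173),.148))
for p in (w,): 
  pass
E
```

```text
st holes w [0.50423583 0.02413654] -9.151673548490155 [[ 0.2  0.1]
 [-0.   0.1]
 [ 0.1 -0.2]
 [-0.3  0. ]]
st tray w [0.50429712 0.02542714] -9.001271252429051 [[-1.   1. ]
 [-1.9 -0.1]
 [ 1.3  0.1]
 [ 1.6 -1. ]]
tote w [0.49224565 0.30479848] 11.668071218759124 [[-2.1 -2.8]
 [-2.5  1.6]
 [ 2.2  0.7]
 [ 2.4  0.4]]
st holes s [0.50726399 0.02418227] -9.28747794676151 [[-0.4 -0.1]
 [ 0.3  0.3]
 [ 0.6 -0.3]
 [-0.5  0.1]]
tote s [0.49560403 0.30422448] 11.685572489076064 [[-3.3 -1.6]
 [-4.1  0.4]
 [ 2.8  3.3]
 [ 4.6 -2.1]]
st tray s [0.50732684 0.01982463] -8.743813342001571 [[-1.1  2.6]
 [-2.2 -2.2]
 [ 1.5 -2.6]
 [ 1.7  2.2]]
cap w [[0.50118166 0.0300873  0.148     ]] cap s [[0.50242474 0.03011708 0.148     ]]
```

Run:
```python
from workcell import env
from h import *
o=[-90,0,191.7]
env.goto([0.5015,0.0301,0.22],o)
print(env.move_straight([0.5015,0.0301,0.083],rate=0.12,force_limit=8))
p=env.grab_frame("wrist"); cv2.imwrite("pics/wrist2.png",p["image"])
p=env.grab_frame("side"); cv2.imwrite("pics/side2.png",p["image"][110:240,240:380])
s=env.read_state();print(s["clock"],s["position"],s["force"])
```

```text
False
6.2417 [0.50203101 0.03030513 0.08374653] [ 0.09026947 -0.65746741 -0.07731899]
```

View pics/wrist2.png

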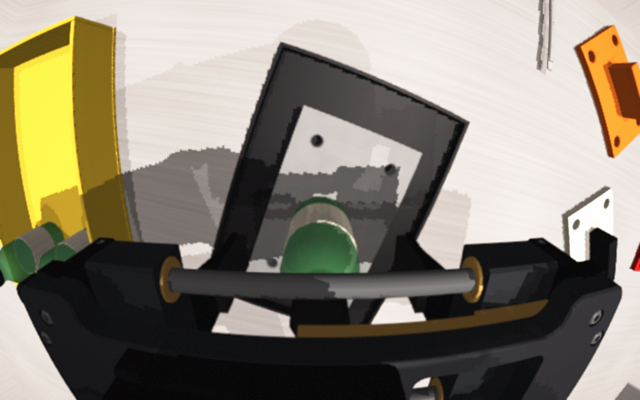

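View pics/side2.png

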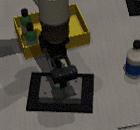

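Bottle sits centred between the fingers (column ~320). Grip and lift.

Run:
```python
from workcell import env
from h import *
env.gripper_to(0.0,grasp_force=20)
s=env.read_state();print(s["clock"],s["opening"],s["force"])
env.move_straight([0.5015,0.0301,0.22],rate=0.15)
s=env.read_state();print(s["clock"],s["opening"],s["force"])
o=[-90,0,191.7]
env.goto([0.538,0.3136,0.22],o)
env.dwell(.2)
p=env.grab_frame("wrist"); cv2.imwrite("pics/wrist3.png",p["image"])
p=env.grab_frame("side"); cv2.imwrite("pics/side3.png",cv2.resize(p["image"][60:200,220:380],None,fx=4,fy=4))
s=env.read_state();print(s["clock"],s["opening"],s["force"])
```

```text
7.0667 0.47627840225118495 [ 0.30178469 -0.09019202 -0.23183853]
8.1333 0.4735297264488227 [-0.56914372  0.11016899 -0.79076465]
9.5333 0.4702077679186583 [ 0.08942242  1.30902291 -2.00194524]
```

View pics/wrist3.png

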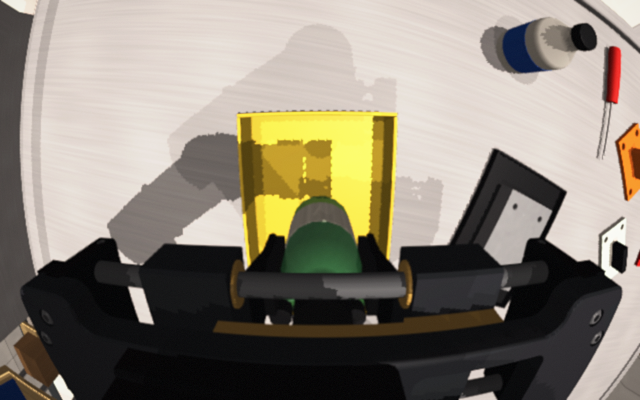

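View pics/side3.png

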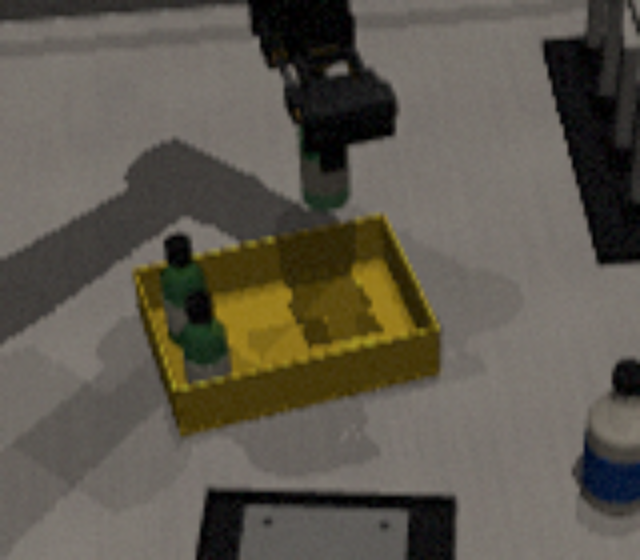

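Run:
```python
from workcell import env
from h import *
import sys
env.move_straight([0.538,0.3136,0.060],rate=0.13)
env.dwell(.2)
s=env.read_state();f0=s["force"];print(s["clock"],s["opening"],s["position"],f0)
r=env.move_straight([0.538,0.3136,0.050],rate=0.015,force_limit=4)
s=env.read_state();print(r,s["clock"],s["opening"],s["position"],s["force"])
```

```text
11.1167 0.47668973065916737 [0.53827192 0.31385734 0.06070535] [-0.05988857 -0.34961023 -1.44673219]
True 11.5917 0.476983377599527 [0.5380381  0.31376813 0.05390414] [-0.32393053 -0.22206387  4.16130852]
```

Run:
```python
from workcell import env
from h import *
import pickle
env.gripper_to(0.9)
env.move_straight([0.538,0.3136,0.23],rate=0.2)
s=env.read_state();print(s["clock"],s["opening"],s["position"],s["force"])
# view of the white plate region
env.goto([0.47,-0.22,0.30],[-90,0,180])
env.dwell(.25)
out=[]
for n in ["wrist","side"]:
    p=env.grab_frame(n); cv2.imwrite(f"pics/{n}4.png",p["image"]); out.append(p)
pickle.dump(out,open("shot4.pkl","wb"))
cv2.imwrite("pics/side4c.png",cv2.resize(out[1]["image"][100:330,200:420],None,fx=2.6,fy=2.6,interpolation=cv2.INTER_CUBIC))
for p in out: print([(np.round(q["xyz"],3).tolist(),round(q["score"],2)) for q in env.search_frame(p,"plate")])
s=env.read_state();print(s["clock"],s["position"],s["joint_positions"])
```

```text
13.525 0.8989531403314915 [0.5372373  0.31313603 0.22846935] [ 0.21742842 -0.24512398 -0.41113439]
[([0.517, -0.296, 0.011], 0.95), ([0.334, -0.275, 0.007], 0.86), ([0.68, -0.267, 0.008], 0.84), ([0.545, -0.482, 0.011], 0.63)]
[([0.541, -0.503, 0.008], 0.96), ([0.515, -0.3, 0.012], 0.89), ([0.308, -0.293, 0.016], 0.78), ([0.573, 0.31, 0.023], 0.71), ([0.698, -0.265, 0.013], 0.7)]
15.9333 [ 0.47008269 -0.21984555  0.29995469] [-7.12970517e+00  8.87931207e+00 -6.56327865e+00  1.73464962e-04
 -7.45634581e+01  9.71475844e+01]
```

View pics/side4c.png

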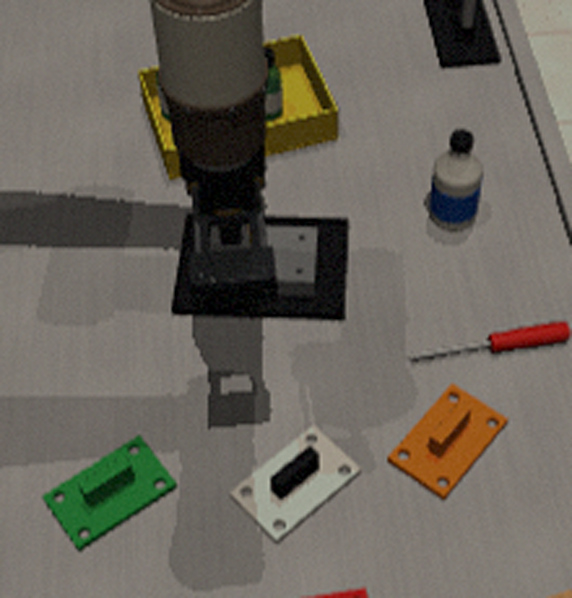

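View pics/wrist4.png

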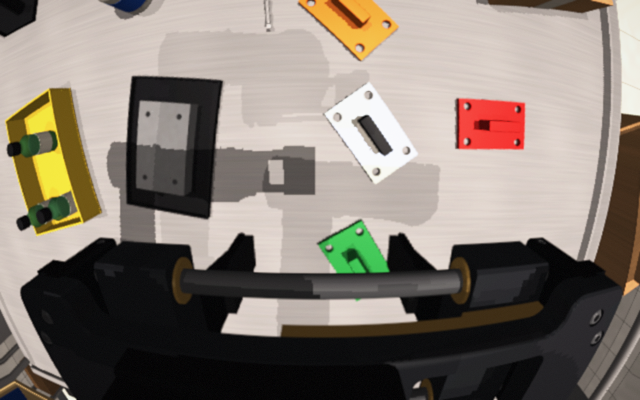

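Candidates (wrist4): white (370,133), green (355,250), orange (350,22), red (490,125). White with a black bar matches the description. Bottle stands upright in the tote at (40,145). Enlarging the white plate to confirm and measure.

Run:
```python
import cv2
im=cv2.imread("pics/wrist4.png")[75:195,310:430]
cv2.imwrite("pics/c5.png",cv2.resize(im,None,fx=5,fy=5,interpolation=cv2.INTER_CUBIC))
im=cv2.imread("pics/wrist4.png")[65:225,115:235]
cv2.imwrite("pics/c6.png",cv2.resize(im,None,fx=3.5,fy=3.5,interpolation=cv2.INTER_CUBIC))
im=cv2.imread("pics/side4.png")[255:315,280:345]
cv2.imwrite("pics/c7.png",cv2.resize(im,None,fx=8,fy=8,interpolation=cv2.INTER_CUBIC))
```

```text
(no output)
```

View pics/c5.png

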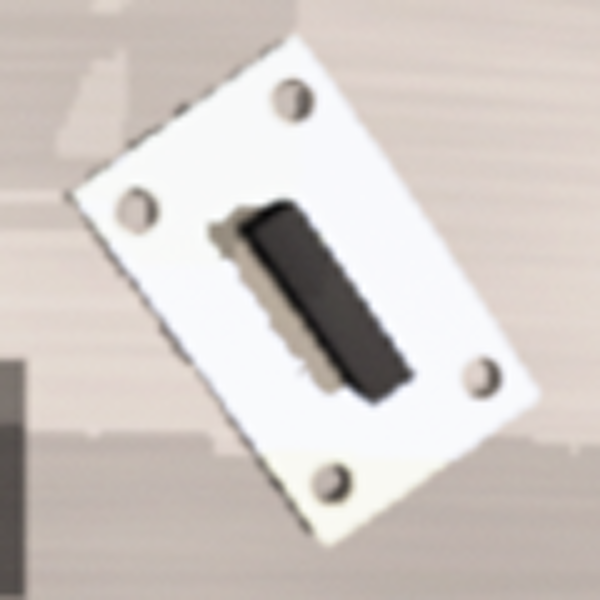

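View pics/c6.png

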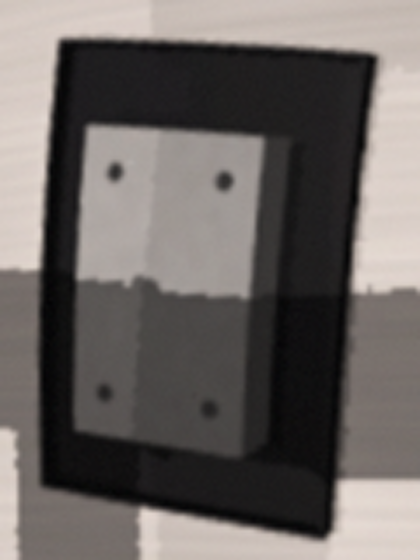

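View pics/c7.png

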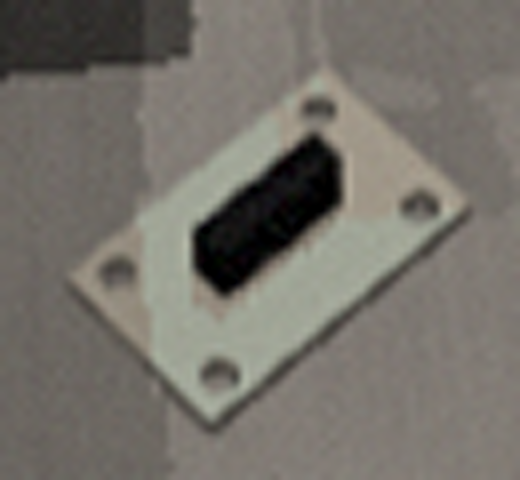

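Run:
```python
from g import *
w,s=pickle.load(open("shot4.pkl","rb"))
H=np.array([[50,28],[50,-28],[-50,28],[-50,-28]])/1e3
E=np.array([[65,40],[65,-40],[-65,40],[-65,-40]])/1e3
a=lambda c,k,o:np.array(c)/k+o
# +x end = up in wrist image; order (+,+),(+,-),(-,+),(-,-)
print("pl w",*fit(w,a([(137,210),(293,100),(332,483),(482,376)],5,[310,75]),H,.010,True))
print("pl edges w",*fit(w,a([(70,192),(295,37),(328,545),(540,395)],5,[310,75]),E,.010,True))
print("pl s",*fit(s,a([(319,107),(421,205),(119,270),(219,374)],8,[280,255]),H,.010,False))
print("bar w",*fit(w,a([(245,228),(292,203),(375,402),(413,376)],5,[310,75]),np.array([[30,8],[30,-8],[-30,8],[-30,-8]])/1e3,.046,True))
print("st w",*fit(w,a([(115,171),(224,181),(104,392),(209,409)],3.5,[115,65]),H,.033,True))
```

```text
pl w [ 0.51615651 -0.29617447] 36.5939043317887 [[ 0.1  0. ]
 [-0.1 -0. ]
 [-0.1  0. ]
 [ 0.1 -0. ]]
pl edges w [ 0.51599341 -0.29606077] 36.68216249437707 [[ 0.6  0.7]
 [-0.4  0. ]
 [ 0.  -0.3]
 [-0.2 -0.4]]
pl s [ 0.51897162 -0.29497234] 36.38745973282101 [[ 0.1  0.7]
 [ 0.2 -0.1]
 [ 0.  -0. ]
 [-0.3 -0.5]]
bar w [ 0.51633132 -0.29521625] 37.390640230953004 [[ 0.8 -0.3]
 [-1.9 -0.2]
 [ 1.7 -0.9]
 [-0.6  1.3]]
st w [0.50429355 0.02394537] -9.385763732419171 [[ 0.  -0.1]
 [-0.   0.1]
 [-0.   0. ]
 [ 0.1 -0. ]]
```

Run:
```python
from workcell import env
from h import *
o=[-90,0,-143.4]
env.goto([0.5164,-0.2958,0.15],o)
print(env.move_straight([0.5164,-0.2958,0.016],rate=0.1,force_limit=8))
s=env.read_state();print(s["clock"],s["position"],s["force"])
p=env.grab_frame("wrist"); cv2.imwrite("pics/wrist5.png",p["image"])
```

```text
False
18.1833 [ 0.51693787 -0.29595243  0.01669836] [ 0.01302536 -0.73269793 -0.05977876]
```

View pics/wrist5.png

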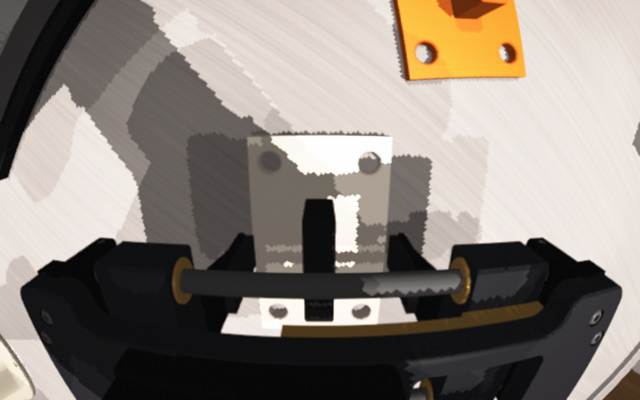

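Bar is centred (col ~319) and square to the jaws. Grip, lift, carry above station.

Run:
```python
from workcell import env
from g import *
env.dwell(.2)
env.gripper_to(0.0,grasp_force=45)
s=env.read_state();print(s["clock"],s["opening"],s["position"],s["tool_rot"],s["force"])
env.move_straight([0.5164,-0.2958,0.14],rate=0.15)
s=env.read_state();print(s["clock"],s["opening"],s["force"])
env.goto([0.5043,0.0240,0.14],[-90,0,170.7])
env.dwell(.3)
out=[]
for n in ["wrist","side","scene"]:
    p=env.grab_frame(n); cv2.imwrite(f"pics/{n}6.png",p["image"]); out.append(p)
pickle.dump(out,open("shot6.pkl","wb"))
cv2.imwrite("pics/side6c.png",cv2.resize(out[1]["image"][110:240,230:400],None,fx=4.5,fy=4.5,interpolation=cv2.INTER_CUBIC))
s=env.read_state();print(s["clock"],s["position"],s["tool_rot"],s["opening"],s["force"],s["wrist_torque"])
```

```text
19.4667 0.1833911701375715 [ 0.51620003 -0.29568651  0.01595791] [-9.00247840e+01 -1.32487211e-02 -1.43402926e+02] [0.39992143 0.43461514 0.68310431]
20.4417 0.18082527174819563 [-1.16489404 -0.849962   -3.16096246]
22.175 [0.50432724 0.02374487 0.13995671] [-9.00009395e+01 -3.22595358e-03  1.70672173e+02] 0.18033573025042557 [-0.42208758 -0.42674073 -2.76287498] [-0.04505899  0.00641343  0.04192314]
```

View pics/wrist6.png

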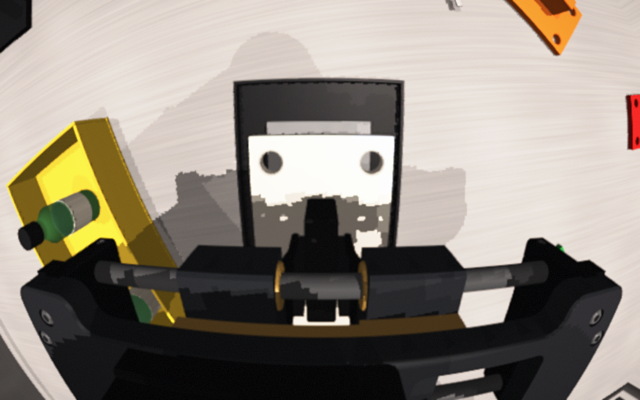

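View pics/side6c.png

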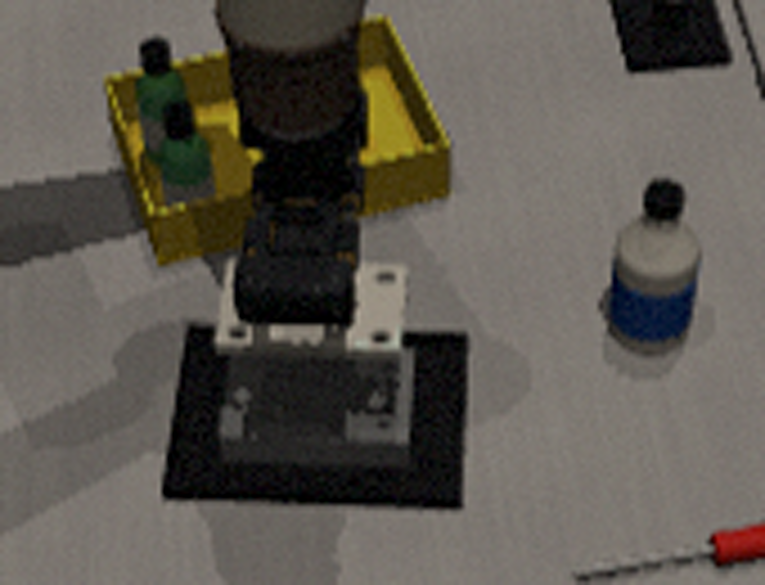

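Run:
```python
from g import *
w,s,sc=pickle.load(open("shot6.pkl","rb"))
a=np.radians(-9.3);Rm=np.array([[np.cos(a),-np.sin(a)],[np.sin(a),np.cos(a)]])
H=np.array([[50,28],[50,-28],[-50,28],[-50,-28]])/1e3
E=np.array([[65,40],[65,-40],[-65,40],[-65,-40]])/1e3
for L in (H,E):
    P=np.c_[L@Rm.T+[.5043,.0239],np.full(4,.134)]
    print("exp wrist",proj(w,P,True).round(1).tolist()); print("exp side",proj(s,P).round(1).tolist())
P=np.c_[H@Rm.T+[.5043,.0239],np.full(4,.134)]
def show(img,p,fish,f,x,y,ww,h,k):
    c=cv2.resize(img[y:y+h,x:x+ww],None,fx=k,fy=k,interpolation=cv2.INTER_CUBIC)
    for L in (H,E):
        P=np.c_[L@Rm.T+[.5043,.0239],np.full(4,.134)]
        for u,v in proj(p,P,fish): cv2.drawMarker(c,(int((u-x+.5)*k),int((v-y+.5)*k)),(0,0,255),0,14,1)
    cv2.imwrite(f,c)
show(w["image"],w,True,"pics/o1.png",225,70,190,130,4)
show(s["image"],s,False,"pics/o2.png",265,150,80,60,9)
```

```text
exp wrist [[268.7, 164.4], [369.7, 164.3], [278.1, 312.9], [361.2, 312.9]]
exp side [[314.6, 171.4], [313.5, 184.5], [283.8, 170.4], [281.9, 183.5]]
exp wrist [[246.6, 138.2], [391.8, 137.9], [262.8, 328.7], [376.7, 328.7]]
exp side [[319.5, 168.8], [318.1, 187.6], [279.6, 167.5], [276.8, 186.2]]
```

View pics/o1.png

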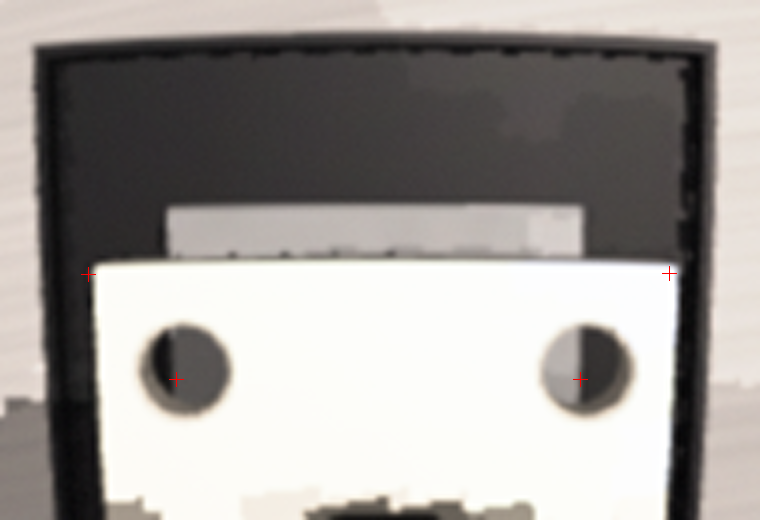

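View pics/o2.png

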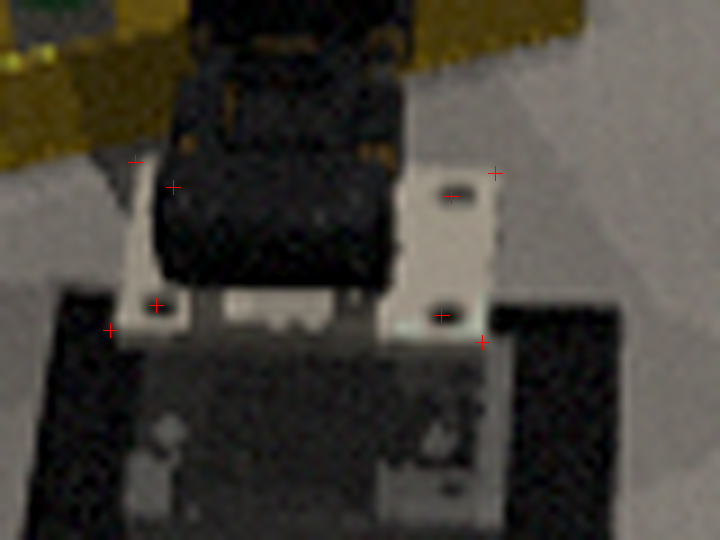

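Run:
```python
from workcell import env
from g import *
r=env.move_straight([0.5043,0.0240,0.069],rate=0.08,force_limit=8)
env.dwell(.4)
out=[]
for n in ["wrist","side","scene"]:
    p=env.grab_frame(n); cv2.imwrite(f"pics/{n}7.png",p["image"]); out.append(p)
pickle.dump(out,open("shot7.pkl","wb"))
w,s,sc=out
cv2.imwrite("pics/o3.png",cv2.resize(w["image"][90:220,225:415],None,fx=4,fy=4,interpolation=cv2.INTER_CUBIC))
cv2.imwrite("pics/o4.png",cv2.resize(s["image"][160:230,260:345],None,fx=8,fy=8,interpolation=cv2.INTER_CUBIC))
cv2.imwrite("pics/o5.png",cv2.resize(sc["image"][150:250,290:390],None,fx=6,fy=6,interpolation=cv2.INTER_CUBIC))
S=env.read_state();print(r,S["clock"],S["position"],S["tool_rot"],S["opening"],S["force"],S["wrist_torque"])
```

```text
False 23.7583 [0.50430912 0.02400533 0.06905473] [-9.00028709e+01  4.65193288e-03  1.70697989e+02] 0.1852196514291423 [ 0.70897653  0.08783077 -3.26286944] [-0.04693244 -0.01793468 -0.02698017]
```

View pics/o3.png

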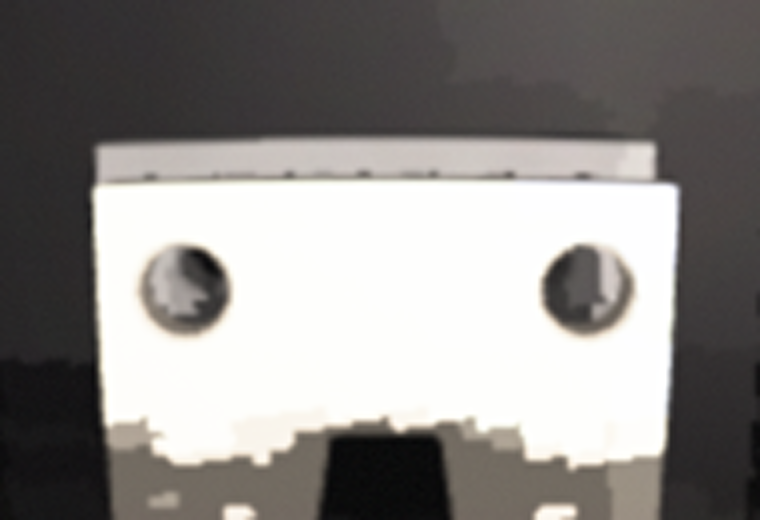

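View pics/o4.png

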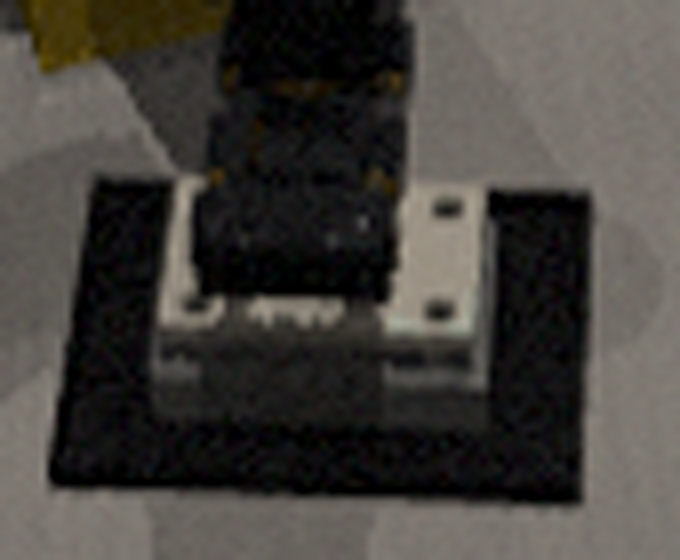

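View pics/o5.png

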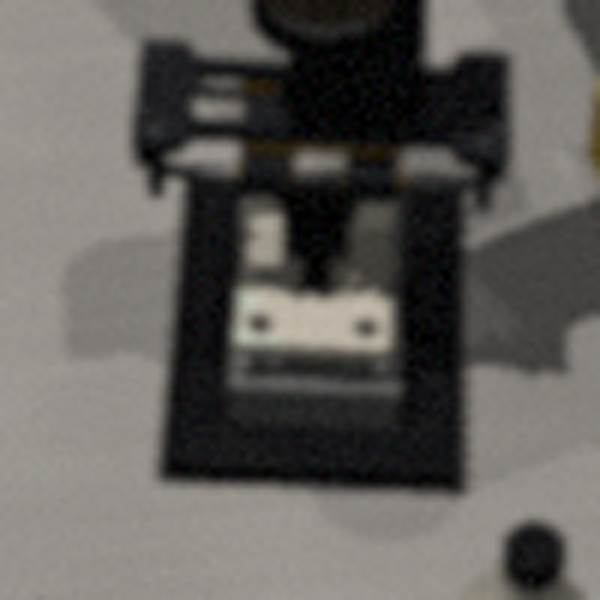

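Run:
```python
from g import *
w,s,sc=pickle.load(open("shot7.pkl","rb"))
a=lambda c,k,o:(np.array(c)+.5)/k-.5+o
Rm=R.from_euler('z',-9.3,degrees=True).as_matrix()
L=lambda P:((P-[.5043,.024,0])@Rm*1000).round(1).tolist()
print("wrist block front",L(back(w,a([(96,145),(655,143)],4,[225,90]),.033,True)))
print("wrist plate front top",L(back(w,a([(93,184),(678,184)],4,[225,90]),.063,True)))
print("wrist plate holes top",L(back(w,a([(187,287),(587,287)],4,[225,90]),.063,True)))
print("side block top front-right, front-left",L(back(s,a([(489,387),(152,377)],8,[260,160]),.033)))
print("side tray",L(back(s,a([(592,193),(581,502),(52,488),(95,177)],8,[260,160]),.014)))
print("side plate holes ++,+-,--",L(back(s,a([(448,207),(440,310),(197,303)],8,[260,160]),.063)))
print("scene plate holes ++,+-",L(back(sc,a([(366,327),(261,322)],6,[290,150]),.063)))
print("scene tray far",L(back(sc,a([(465,489),(162,477)],6,[290,150]),.014)), "block",L(back(sc,a([(404,390),(229,384)],6,[290,150]),.033)))
```

```text
wrist block front [[70.3, 46.3, 33.0], [70.4, -43.9, 33.0]]
wrist plate front top [[66.2, 39.8, 63.0], [66.2, -40.8, 63.0]]
wrist plate holes top [[51.5, 27.0, 63.0], [51.5, -28.4, 63.0]]
side block top front-right, front-left [[72.2, -41.9, 33.0], [-67.4, -43.0, 33.0]]
side tray [[110.5, 82.2, 14.0], [111.9, -84.8, 14.0], [-105.3, -87.8, 14.0], [-108.3, 81.9, 14.0]]
side plate holes ++,+-,-- [[51.5, 29.3, 63.0], [51.6, -26.3, 63.0], [-48.1, -27.0, 63.0]]
scene plate holes ++,+- [[50.2, 27.7, 63.0], [49.9, -27.3, 63.0]]
scene tray far [[116.1, 82.5, 14.0], [117.4, -75.4, 14.0]] block [[67.1, 49.2, 33.0], [68.2, -43.1, 33.0]]
```

Run:
```python
from workcell import env
from g import *
Rm=R.from_euler('z',-9.3,degrees=True).as_matrix()
t=np.array([.5043,.0240,.069])+Rm@[-.0005,.0017,0]
r=env.move_straight(t.tolist(),rate=0.02,force_limit=8)
env.dwell(.4)
out=[]
for n in ["wrist","side","scene"]:
    p=env.grab_frame(n); cv2.imwrite(f"pics/{n}8.png",p["image"]); out.append(p)
pickle.dump(out,open("shot8.pkl","wb"))
w,s,sc=out
c=cv2.resize(w["image"][90:220,225:415],None,fx=4,fy=4,interpolation=cv2.INTER_CUBIC)
cv2.imwrite("pics/o6.png",c)
c=cv2.resize(w["image"][145:180,255:390],None,fx=6,fy=6,interpolation=cv2.INTER_CUBIC)
c=np.clip((c.astype(float)/160)**.6*255,0,255).astype(np.uint8)
H=np.array([[50,28,33],[50,-28,33]])/1e3
for u,v in proj(w,H@Rm.T+[t[0],t[1],0],True): cv2.drawMarker(c,(int((u-255+.5)*6),int((v-145+.5)*6)),(0,0,255),0,12,1)
cv2.imwrite("pics/o7.png",c)
cv2.imwrite("pics/o8.png",cv2.resize(s["image"][100:230,230:375],None,fx=4.5,fy=4.5,interpolation=cv2.INTER_CUBIC))
S=env.read_state();print(r,S["clock"],S["position"],S["tool_rot"],S["opening"],S["force"],S["wrist_torque"])
```

```text
False 24.5583 [0.50409032 0.02574613 0.06900663] [-8.99996731e+01  5.63995119e-04  1.70700266e+02] 0.17626585887844595 [ 0.27179621 -0.49592334 -2.49539084] [-0.0475511   0.00092163 -0.04595404]
```

View pics/o6.png

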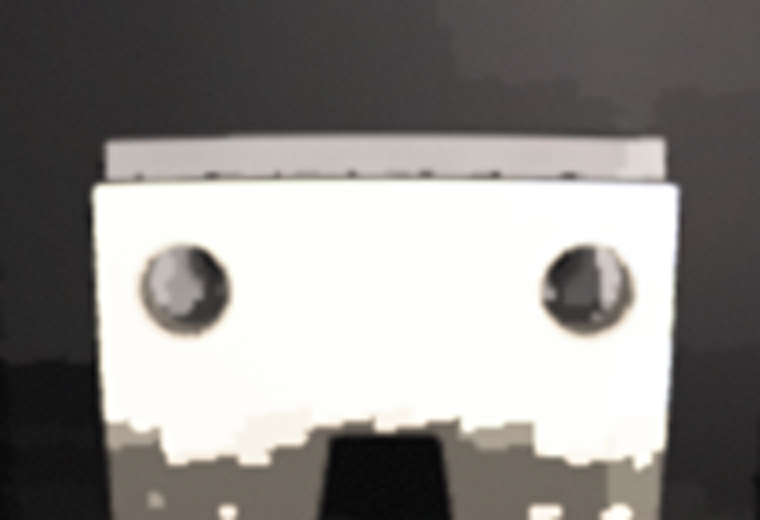

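View pics/o7.png

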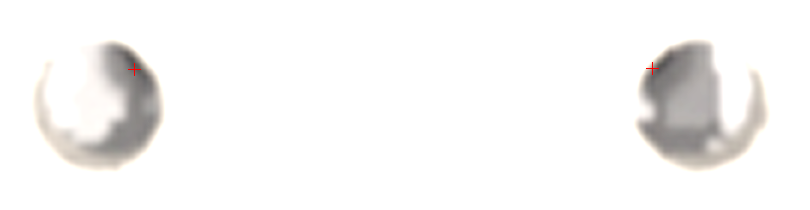

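View pics/o8.png

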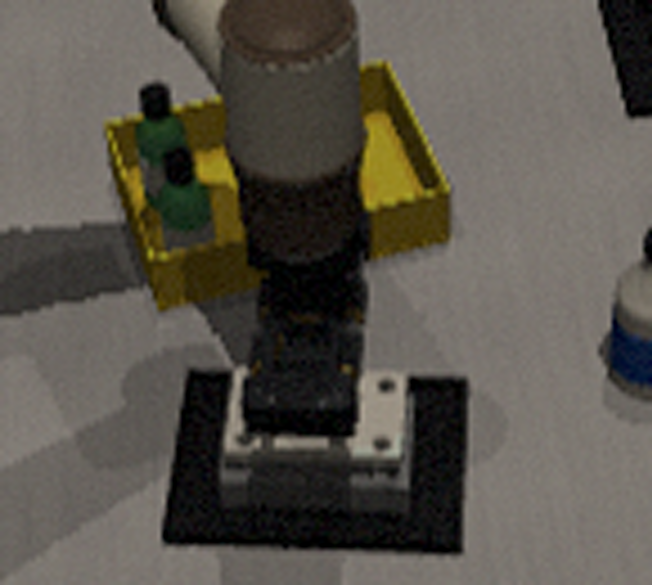

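Run:
```python
from workcell import env
from g import *
w,s,sc=pickle.load(open("shot8.pkl","rb"))
a=lambda c,k,o:(np.array(c)+.5)/k-.5+o
Rm=R.from_euler('z',-9.3,degrees=True).as_matrix()
L=lambda P:((P-[.5041,.0257,0])@Rm*1000).round(1).tolist()
print(L(back(w,a([(105,143),(666,141)],4,[225,90]),.033,True)),L(back(w,a([(187,287),(587,287)],4,[225,90]),.063,True)))
S=env.read_state();print(S["clock"],S["opening"],S["position"],S["force"])
env.close_job()
```

```text
[[70.4, 44.7, 33.0], [70.7, -45.7, 33.0]] [[51.5, 27.0, 63.0], [51.5, -28.4, 63.0]]
24.5583 0.17626585887844595 [0.50409032 0.02574613 0.06900663] [ 0.27179621 -0.49592334 -2.49539084]
the job is handed in; nothing more can be done
```

The miniature bottle is standing in the free part of the tote. The white plate is held over the station, and I handed the job in at about 24.6 s.

- **Bottle:** I gripped it by its body and lowered it into the tote until the floor contact registered at about 4 N. The tool was then at the expected height. I released it, and later pictures show it upright.
- **Plate:** I took the white one with the black bar, not the green, orange or red look-alikes. Calculated from the height of the grip, its underside is about 20 mm above the block. The wrist torque is near zero, and the holes visible in the side view fit a level plate.
- **Alignment:** The last wrist picture puts the plate's holes within about 1 mm of the block's holes: roughly 1 mm along x and under 0.5 mm along y.
- **Disagreements:**
  - The scene camera read about 15 mm off the side camera, so I relied on the wrist and side views.
  - Those two differ by 1–2 mm along the block's x. I corrected the position by −0.5 mm in x and +1.7 mm in y.
  - After that I re-measured only the two outer holes, and only with the wrist camera. The two nearer the robot were not checked again.

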